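# Put the ink tins away with their printing blocks

### The job

Slide each ink tin along the bench, without lifting or tipping it, all the way into the rack bay whose carved block has the same colour. Once all three tins are home against the back of their bays, swing the rack's keeper bar over and fully down in front of them. Leave the roller, the gouge and the brush where they lie.

Things in the scene. Friction and masses are not known exactly. Their poses are not given: they have to be found in the camera images.
- tin_red: closed round ink tin, steel with a red lid and red label band, 92 mm diameter (too wide for most grippers), 50 mm tall, 0.3 to 0.6 kg, standing on the bench (z = 0). Origin: centre of its underside, z up; its yaw means nothing
- tin_blue: closed round ink tin, steel with a blue lid and blue label band, 92 mm diameter (too wide for most grippers), 50 mm tall, 0.3 to 0.6 kg, standing on the bench (z = 0). Origin: centre of its underside, z up; its yaw means nothing
- tin_yellow: closed round ink tin, steel with a yellow lid and yellow label band, 92 mm diameter (too wide for most grippers), 50 mm tall, 0.3 to 0.6 kg, standing on the bench (z = 0). Origin: centre of its underside, z up; its yaw means nothing
- block_red: carved printing block inked red, cut with a sun: 66 x 100 mm, 20 mm thick, fixed flat on the rack's ledge behind the middle of one bay. Origin: centre of its underside, 45 mm above the bench; axes parallel to the rack's. A tin fully home in its bay has its centre at x -90, y 0 mm in this frame
- block_blue: carved printing block inked blue, cut with waves: 66 x 100 mm, 20 mm thick, fixed flat on the rack's ledge behind the middle of one bay. Origin: centre of its underside, 45 mm above the bench; axes parallel to the rack's. A tin fully home in its bay has its centre at x -90, y 0 mm in this frame
- block_yellow: carved printing block inked yellow, cut with mountain peaks: 66 x 100 mm, 20 mm thick, fixed flat on the rack's ledge behind the middle of one bay. Origin: centre of its underside, 45 mm above the bench; axes parallel to the rack's. A tin fully home in its bay has its centre at x -90, y 0 mm in this frame
- rack: fixed wooden ink rack. Origin: on the bench, where the middle bay's tin centre belongs; x points into the bays, y along the row. Three floorless bays 110 mm wide centred at y -125, 0, 125 mm, open towards -x. Four dividers 15 mm thick, 35 tall, from x -30 to the back wall at x 47; then a 45 mm tall ledge to x 132. Hinge cheeks 70 tall on the end dividers, x 12 to 48
- bar (a joint): keeper bar angle, rad: U-shaped steel bail, 10 mm thick, 100 mm arms hinged outside the rack's ends about a line along rack y at x 30, z 58 mm. 0 = raised, leaning 0.2 back (+x) past vertical; grows as it swings over the tins to the mouths; 1.952 = fully down, crossbar at x -68, z 40 mm, across the mouths. Stiff (0.22 N m): stays where it is left
- bar_grip (a point): middle of the crossbar (crossbar 406 mm long along rack y), on its axis; a white sleeve 16 mm thick and 90 mm long is around it here
- brayer: ink roller lying on the bench: black roller 100 mm wide, 34 mm diameter, wooden handle, 185 mm long overall; bystander. Origin where handle meets frame, underside; x towards the roller
- gouge: carving gouge, wooden handle, 150 mm long, 24 mm thick, lying on the bench; bystander. Origin near its brass collar, on the underside; x towards its steel tip
- brush: green scrub brush, 130 x 45 mm, 34 mm tall, bristles down; bystander. Origin: centre of its underside; x along its length
Things that resemble listed ones, but are neither listed nor needed, are in the scene too. What is shaped like the tin_red but pink or turquoise is not meant.

How it is judged:
By the outcome, as a careful person would: the job done as asked, in the order asked, and still so for the second after the job is handed in, with the robot touching nothing.
It also fails if it takes over 72 s, if anything falls off the work surface, if the arm or the gripper's body presses on something with over 40 N, if the wrist force passes 120 N, or if a joint passes its speed limit or range.

### The arm

A 6-joint arm with a two-finger parallel gripper is mounted at the origin on the work surface. World frame = base frame: x ahead of the robot, y to its left, z up, the work surface at z = 0. Lengths are in m, angles in rad, forces in N, time in s.
With the tool pointing down it reaches from about 0.275 to 0.825 m from the base axis. Payload 4.9 kg.
Tool frame: the origin (TCP) lies midway between the tips of the shut fingers; the grasp point (between the pads) lies 19 mm behind it; z points along the fingers, y is the line along which they close (so a half turn about z gives the same grasp; the last joint's range is limited). The gripper opens to 85 mm and grips with 20 to 120 N. Pads are 22 mm wide; open, the fingers measure 114 mm over their backs; the gripper's body (76 mm by 85 mm) begins 54 mm behind the grasp point. The pads swing forward as they close: fully open they stand 13 mm farther back than shut.
Start: joints at [1.14, 0.326, -0.193, 1.052, 0, 1.437], TCP at [0.161, 0.526, 0.231] pointing down, gripper open.
Joint ranges: [-2.65, 2.65], [-0.97, 1.79], [-1.3, 1.35], [-1.93, 2.1], [-1.47, 1.37], [-3.14, 3.14]. Speed limits (rad/s): [2.57, 2.57, 3.14, 3.14, 3.14, 3.14].

### API

Orientations are given as a unit quaternion [x, y, z, w].
In Python, from rig import telemetry, eyes, arm gives the robot as it stands.
- The arm moves only by the tool play_rows, never from a script. Its argument "rows" is a list of rows, each a list of 3 entries, a list of its own where there are three numbers: the finger opening in mm, from 0 to 85.4, then the shift along the tool's x, y, z in units of 40 mm (1.0 is 40 mm), then the turn, a rotation vector about the tool's x, y, z in rad. A call has 1 to 20 rows; each row shifts and turns the commanded pose from where the row before left it, along the tool's axes as they then stand; what a row does not reach is not made up. A row lasts 1/12 s, in which the tool goes at most 41.7 mm and 7.16 degrees, less where a joint would pass 70% of its speed; a pose out of reach is approached as far as the arm can. A call is refused whole if a number of a shift passes 1 or a number of a turn 0.125, either way. A call with a gripper value outside its range is refused whole. The fingers move at their own pace and stop on an object; "grip_force" is the grip in N (left out, the last holds). Time passes only in rows, so rows that do not move let the fingers close. It gives the time, the measured TCP pose, the force, the opening and the grip force at its end, in the units of the state.
- telemetry.state(): the state, without advancing time (a new reading comes with each control period).
- eyes.snapshot(name): name is "scene" or "side" or "wrist"; returns (picture, depth): 480x640x3 uint8, red, green, blue; 480x640 float32, m along the optical axis (not along the pixel's ray), 0 where there is no reading.
- eyes.calibration(name): a dict with "mtx" (3x3 intrinsics, pixels), "k1" (the pictures are not rectified: a ray, as slopes to the right and down, at radius r is drawn at 1 + k1 r^2 times it, then the intrinsics apply), "xyz" and "attitude" of the camera in the world; the wrist camera has in their place "mount" (4x4, takes a point from camera to tool coordinates, whose origin is the TCP and whose axes are the flange's). Camera axes: x right, y down, z forward; pixel columns grow to the right and rows downward; lengths in m; the calibration is good to about 2 mm. A picture is of the moment at which its call begins: read the wrist's pose just before it. calibration takes no time and is no camera call.
- arm.close_job(): hands the job in; it is judged then, once.
The state is a dict: "time_s": time; "joint_positions": joint angles; "dq": joint speeds; "tau": joint torques, N m; "eef_pos": TCP position; "tool_rot": TCP orientation; "force": force on the tool from outside, world axes, zero at the start; "torque": the same for the moment, N m; "opening": finger opening in m; "gripper_force": force on a finger pad.
Only numpy, scipy, OpenCV 4.12 (cv2) and the standard library are available. Lean on these libraries where they do the work, as an engineer would, in place of code of your own. Each camera call takes 0.05 s, during which the arm holds its last target. There are 200 camera calls.

## Working session

There is one attempt and no reset: what is moved stays moved. The work goes in short steps, Python scripts to look and compute and a tool call to move; the robot and the scene stay as the last step left them, time stands still between calls to the robot, and variables do not carry over. Pictures are saved under pics/ and viewed, at most 10 in all, crops included, and the job is handed in when it is done.

Besides the shell and the picture viewer there is one more tool, called after "Request:" as a command line: name --argument value ..., lists and objects as JSON in quotes. play_rows: Moves the arm, as the interface text tells. Its arguments: {"type":"object","properties":{"rows":{"type":"array","items":{"type":"array"}},"grip_force":{"type":"number"}},"required":["rows"]}

```bash
mkdir -p pics; cat > h.py <<'E'
import numpy as np,cv2
from scipy.spatial.transform import Rotation as R
from rig import telemetry,eyes,arm
def snap(n):
    p,d=eyes.snapshot(n); np.savez('%s.npz'%n,p=p,d=d); return p,d
def cloud(n,d):
    c=eyes.calibration(n);K=np.array(c['mtx']);v,u=np.mgrid[0:480,0:640]
    x=(u-K[0,2])/K[0,0];y=(v-K[1,2])/K[1,1]
    a,b=x.copy(),y.copy()
    for _ in range(10):
        s=1+c['k1']*(a*a+b*b);a=x/s;b=y/s
    P=np.stack([a*d,b*d,d],-1)
    q=np.array(c['attitude']);M=q if q.shape==(3,3) else R.from_quat(q).as_matrix()
    return P@M.T+np.array(c['xyz'])
E
python3 - <<'E'
from h import *
print(telemetry.state())
for n in('scene','side'):
    p,d=snap(n);cv2.imwrite(f'pics/{n}0.png',p[...,::-1]);print(eyes.calibration(n))
E
```

```text
{'time_s': 0.0, 'joint_positions': array([ 1.13977692e+00,  3.26923208e-01, -1.93588058e-01,  1.05196952e+00,
       -3.04585574e-06,  1.43662858e+00]), 'dq': array([ 0.00030153, -0.00188366,  0.0018546 ,  0.00035204, -0.00057512,
       -0.00058412]), 'tau': array([-7.55416513e-04, -4.43401551e+01,  2.62442458e+01,  1.53771898e-02,
       -3.20092058e-04,  1.86555462e-05]), 'eef_pos': array([0.16061381, 0.52543005, 0.23051149]), 'tool_rot': array([ 1.47881396e-01,  9.89004744e-01, -8.09245195e-04, -2.33390217e-04]), 'force': array([-0.19166778, -0.35895728,  0.29522513]), 'torque': array([ 0.04246663, -0.01606266,  0.01211217]), 'gripper_force': 0.0, 'opening': 0.08515371535245657}
{'mtx': array([[569.52273887,   0.        , 319.86844473],
       [  0.        , 569.52273887, 228.3126446 ],
       [  0.        ,   0.        ,   1.        ]]), 'k1': -0.10452813255530732, 'xyz': array([ 1.2025474 , -0.57350905,  1.12729858]), 'attitude': array([ 0.85577803,  0.3831401 , -0.14439033, -0.31622629])}
{'mtx': array([[506.67808301,   0.        , 317.53616195],
       [  0.        , 506.67808301, 235.80171693],
       [  0.        ,   0.        ,   1.        ]]), 'k1': -0.08764430418418065, 'xyz': array([-0.14080553, -0.66369568,  0.7016059 ]), 'attitude': array([ 0.80683151, -0.33436845,  0.19236443, -0.44745567])}
```

View pics/scene0.png

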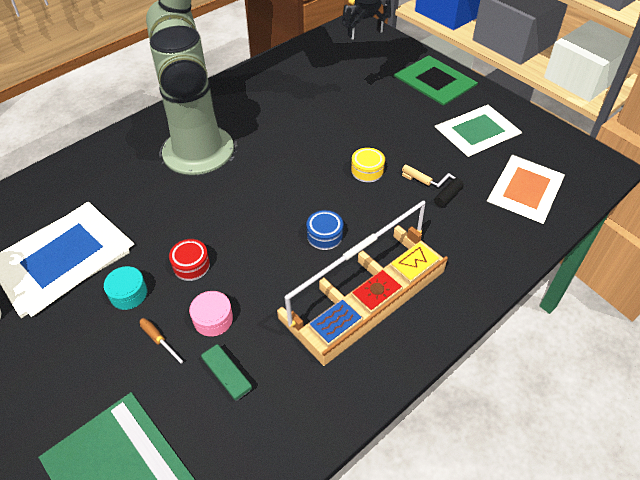

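View pics/side0.png

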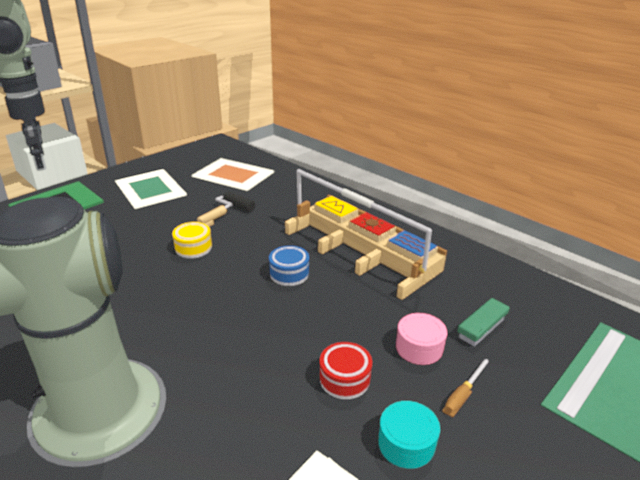

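The scene view shows the red tin at (190,259), blue at (325,230) and yellow at (368,164). The blocks are blue (336,322), red (378,289) and yellow (415,261). The pink and turquoise decoys are at (211,313) and (126,288). The keeper bar is raised.

```bash
cat >> h.py <<'E'
def at(n,boxes,zlo,zhi,p,P):
    pass
def tinfit(P,m):
    # lid points -> min enclosing circle
    q=P[m][:,:2].astype(np.float32); return cv2.minEnclosingCircle(q)
E
python3 - <<'E'
from h import *
for n in('scene','side'):
    z=np.load(n+'.npz');p,d=z['p'],z['d'];P=cloud(n,d)
    hsv=cv2.cvtColor(p,cv2.COLOR_RGB2HSV).astype(int);H,S,V=hsv[...,0],hsv[...,1],hsv[...,2]
    inb=(P[...,0]>.1)&(P[...,0]<1.2)&(abs(P[...,1])<.6)&(d>0)
    # objects above bench
    for nm,lo,hi in(('tinlids',.044,.056),('blocks',.0585,.071),('low',.012,.040)):
        m=(inb&(P[...,2]>lo)&(P[...,2]<hi)).astype(np.uint8)
        k,l,st,c=cv2.connectedComponentsWithStats(m)
        for i in range(1,k):
            if st[i,4]<120: continue
            q=P[l==i];w=p[l==i];r=cv2.minAreaRect(q[:,:2].astype(np.float32)*1000)
            (cx,cy),rad=cv2.minEnclosingCircle(q[:,:2].astype(np.float32))
            print(n,nm,c[i].round(),st[i,4],'rgb',np.median(w,0),'circ',round(cx,4),round(cy,4),round(rad,4),'rect',np.round(r[0]),np.round(r[1]),round(r[2],1),'z',q[:,2].mean().round(4))
E
```

```text
scene tinlids [368. 159.] 610 rgb [255. 251.  76.] circ 0.4056 0.3092 0.0519 rect [407. 307.] [90. 98.] 48.6 z 0.051
scene tinlids [324. 225.] 833 rgb [ 57. 115. 201.] circ 0.5043 0.0562 0.0489 rect [504.  56.] [92. 91.] 72.6 z 0.0508
scene tinlids [188. 255.] 915 rgb [240.  47.  41.] circ 0.3541 -0.2548 0.0482 rect [ 356. -253.] [90. 94.] 58.7 z 0.0506
scene tinlids [364. 308.] 1272 rgb [234.  183.  124.5] circ 0.7309 0.0048 0.2008 rect [733.   4.] [391.  99.] 88.1 z 0.0491
scene tinlids [123. 283.] 1004 rgb [ 54. 232. 228.] circ 0.3213 -0.4169 0.0501 rect [ 322. -416.] [90. 95.] 81.2 z 0.0511
scene tinlids [209. 309.] 1152 rgb [255. 199. 233.] circ 0.5168 -0.3022 0.0484 rect [ 518. -302.] [93. 92.] 32.0 z 0.0511
scene blocks [415. 262.] 985 rgb [255. 251.  77.] circ 0.7417 0.1288 0.0595 rect [742. 128.] [102.  69.] 88.5 z 0.0652
scene blocks [376. 291.] 1089 rgb [238.  49.  43.] circ 0.739 0.0038 0.0587 rect [743.   3.] [101.  77.] 89.8 z 0.0653
scene blocks [335. 322.] 1234 rgb [ 57. 113. 198.] circ 0.7397 -0.1246 0.0588 rect [ 740. -122.] [101.  76.] 87.4 z 0.0652
scene low [366.
[... 3148 characters left out ...]
26
side low [483. 320.] 1119 rgb [ 99. 165. 128.] circ 0.6568 -0.3651 0.0694 rect [ 656. -363.] [ 47. 135.] 88.7 z 0.0328
side low [419. 351.] 524 rgb [198.  123.5 145.5] circ 0.5133 -0.3065 0.045 rect [ 495. -316.] [44. 90.] 27.9 z 0.026
side low [462. 391.] 465 rgb [203. 153.  87.] circ 0.494 -0.4233 0.0757 rect [ 494. -425.] [150.  23.] 6.7 z 0.019
side low [344. 385.] 569 rgb [165.  43.  37.] circ 0.349 -0.2597 0.0449 rect [ 333. -273.] [41. 90.] 40.3 z 0.0261
side low [405. 453.] 635 rgb [ 20. 146. 141.] circ 0.3183 -0.4191 0.0457 rect [ 299. -429.] [43. 91.] 26.4 z 0.0263
side low [321. 470.] 977 rgb [255. 255. 255.] circ 0.1778 -0.3714 0.0486 rect [ 194. -355.] [48. 97.] 44.8 z 0.0145
```

```bash
cat >> h.py <<'E'
def plan(wps):
    """wps: (x,y,z,alpha_deg) ; turn first, then shift; prints tool-frame shift in 40mm units and turn about tool z"""
    s=telemetry.state();p=np.array(s['eef_pos']);M=R.from_quat(s['tool_rot']).as_matrix()
    a=np.degrees(np.arctan2(M[1,0],M[0,0]))%360
    print('t',round(s['time_s'],2),'now',p.round(4),'alpha',round(a,2),'tilt',M[:2,2].round(4),'F',s['force'].round(1),'op',round(s['opening'],4))
    for x,y,z,b in wps:
        t=-np.radians((b-a+180)%360-180);d=(np.array([x,y,z])-p)/.04;r=np.radians(b)
        print((x,y,z,b),'turn %.3f'%t,'shift x %.3f y %.3f z %.3f'%(d[0]*np.cos(r)+d[1]*np.sin(r),d[0]*np.sin(r)-d[1]*np.cos(r),-d[2]))
        p=np.array([x,y,z]);a=b
E
python3 - <<'E'
from h import *
plan([(.490,.1395,.231,98.7),(.490,.1395,.012,98.7),(.530-.007,-.121+.0455,.012,98.7)])
E
```

```text
t 0.1 now [0.1606 0.5255 0.2306] alpha 162.99 tilt [-0.0007 -0.0014] F [-0.2  0.5 -0.3] op 0.0859
(0.49, 0.1395, 0.231, 98.7) turn 1.122 shift x -10.784 y 6.680 z -0.011
(0.49, 0.1395, 0.012, 98.7) turn -0.000 shift x 0.000 y 0.000 z 5.475
(0.523, -0.0755, 0.012, 98.7) turn -0.000 shift x -5.438 y 0.002 z -0.000
```

Request:
play_rows --rows '[[60,[0,0,0],[0,0,0.112]],[60,[0,0,0],[0,0,0.112]],[60,[0,0,0],[0,0,0.112]],[60,[0,0,0],[0,0,0.112]],[60,[0,0,0],[0,0,0.112]],[60,[0,0,0],[0,0,0.112]],[60,[0,0,0],[0,0,0.112]],[60,[0,0,0],[0,0,0.112]],[60,[0,0,0],[0,0,0.112]],[60,[0,0,0],[0,0,0.112]]]'

```text
time_s: 0.93
eef_pos: [0.1607, 0.5257, 0.2308]
tool_rot: [0.653, 0.758, -0.0, 0.0]
force: [0.1, 0.4, 0.5]
opening: 0.0603
gripper_force: 0.0
```

Request:
play_rows --rows '[[60,[-0.6,0.37,0],[0,0,0]],[60,[-0.6,0.37,0],[0,0,0]],[60,[-0.6,0.37,0],[0,0,0]],[60,[-0.6,0.37,0],[0,0,0]],[60,[-0.6,0.37,0],[0,0,0]],[60,[-0.6,0.37,0],[0,0,0]],[60,[-0.6,0.37,0],[0,0,0]],[60,[-0.6,0.37,0],[0,0,0]],[60,[-0.6,0.37,0],[0,0,0]],[60,[-0.6,0.37,0],[0,0,0]],[60,[-0.6,0.37,0],[0,0,0]],[60,[-0.6,0.37,0],[0,0,0]],[60,[-0.6,0.37,0],[0,0,0]],[60,[-0.6,0.37,0],[0,0,0]],[60,[-0.6,0.37,0],[0,0,0]],[60,[-0.6,0.37,0],[0,0,0]],[60,[-0.6,0.37,0],[0,0,0]],[60,[-0.6,0.39,0],[0,0,0]]]'

```text
time_s: 2.43
eef_pos: [0.4915, 0.1388, 0.231]
tool_rot: [0.651, 0.759, -0.0, -0.0]
force: [-0.1, 0.8, -0.4]
opening: 0.06
gripper_force: 0.0
```

```bash
python3 - <<'E'
from h import *
plan([(.490,.1395,.012,98.7),(.530-.007,-.121+.0455,.012,98.7)])
E
```

```text
t 2.43 now [0.4915 0.1388 0.231 ] alpha 98.81 tilt [-0.0008 -0.    ] F [-0.1  0.8 -0.4] op 0.06
(0.49, 0.1395, 0.012, 98.7) turn 0.002 shift x 0.023 y -0.034 z 5.474
(0.523, -0.0755, 0.012, 98.7) turn -0.000 shift x -5.438 y 0.002 z -0.000
```

Request:
play_rows --rows '[[60,[0,0,0.8],[0,0,0]],[60,[0,0,0.8],[0,0,0]],[60,[0,0,0.8],[0,0,0]],[60,[0,0,0.8],[0,0,0]],[60,[0,0,0.8],[0,0,0]],[60,[0,0,0.8],[0,0,0]],[60,[0,0,0.67],[0,0,0]],[60,[-0.2,0,0],[0,0,0]],[60,[-0.2,0,0],[0,0,0]],[60,[-0.2,0,0],[0,0,0]],[60,[-0.2,0,0],[0,0,0]],[60,[-0.25,0,0],[0,0,0]],[60,[-0.25,0,0],[0,0,0]],[60,[-0.25,0,0],[0,0,0]],[60,[-0.25,0,0],[0,0,0]]]'

```text
time_s: 3.68
eef_pos: [0.5035, 0.0691, 0.014]
tool_rot: [0.65, 0.76, 0.002, 0.0]
force: [-1.8, 5.8, 3.2]
opening: 0.0602
gripper_force: 3.1
```

```bash
python3 - <<'E'
from h import *
plan([(.530-.007,-.121+.0455,.012,98.7)])
p,d=snap('side');cv2.imwrite('pics/a.png',cv2.resize(p[150:390,170:490,::-1],(800,600)))
E
```

```text
t 3.68 now [0.5035 0.0691 0.014 ] alpha 98.85 tilt [0.0028 0.0032] F [-1.8  5.8  3.2] op 0.0602
(0.523, -0.0755, 0.012, 98.7) turn 0.003 shift x -3.647 y -0.064 z 0.051
```

View pics/a.png

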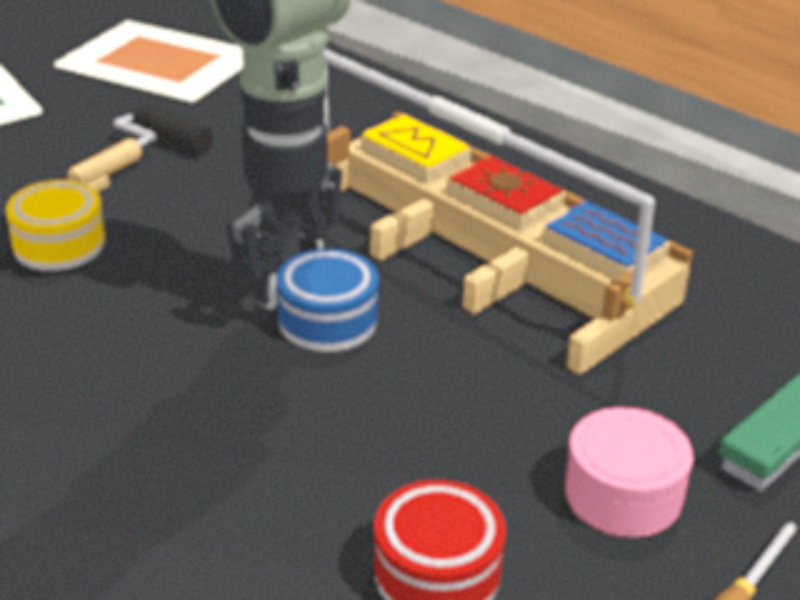

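The fingers hold the blue tin (crop 328,298) in the V between them. It stands flat and follows the push.

Request:
play_rows --rows '[[60,[-0.24,0,0],[0,0,0]],[60,[-0.24,0,0],[0,0,0]],[60,[-0.24,0,0],[0,0,0]],[60,[-0.24,0,0],[0,0,0]],[60,[-0.24,0,0],[0,0,0]],[60,[-0.24,0,0],[0,0,0]],[60,[-0.24,0,0],[0,0,0]],[60,[-0.24,0,0],[0,0,0]],[60,[-0.24,0,0],[0,0,0]],[60,[-0.24,0,0],[0,0,0]],[60,[-0.24,0,0],[0,0,0]],[60,[-0.24,0,0],[0,0,0]],[60,[-0.24,0,0],[0,0,0]],[60,[-0.24,0,0],[0,0,0]],[60,[-0.2,0,0],[0,0,0]],[60,[-0.1,0,0],[0,0,0]],[60,[0.4,0,0],[0,0,0]],[60,[0.5,0,0],[0,0,0]]]'

```text
time_s: 5.23
eef_pos: [0.5203, -0.0422, 0.0133]
tool_rot: [0.652, 0.758, -0.0, 0.002]
force: [-0.4, 0.3, -0.6]
opening: 0.0601
gripper_force: 0.0
```

```bash
cat >> h.py <<'E'
def tins(n):
    p,d=snap(n);P=cloud(n,d);m=((P[...,0]>.2)&(P[...,0]<.64)&(abs(P[...,1])<.45)&(P[...,2]>.044)&(P[...,2]<.056)).astype(np.uint8)
    k,l,st,c=cv2.connectedComponentsWithStats(m)
    for i in range(1,k):
        if st[i,4]<250: continue
        q=P[l==i];r=cv2.minAreaRect(q[:,:2].astype(np.float32)*1000)
        print(n,np.median(p[l==i],0),np.round(r[0]),np.round(r[1]))
E
python3 - <<'E'
from h import *
plan([]);tins('side');tins('scene')
E
```

```text
t 5.23 now [ 0.5203 -0.0422  0.0133] alpha 98.63 tilt [ 0.0022 -0.0021] F [-0.4  0.3 -0.6] op 0.0601
side [255. 241.  36.] [405. 307.] [96. 89.]
side [ 75. 136. 197.] [ 534. -123.] [94. 89.]
side [255. 192. 219.] [ 517. -305.] [93. 90.]
side [231.  58.  47.] [ 354. -255.] [93. 90.]
side [ 37. 224. 218.] [ 323. -410.] [80. 94.]
scene [255. 251.  76.] [405. 308.] [92. 95.]
scene [240.  47.  41.] [ 355. -253.] [90. 94.]
scene [ 57. 115. 201.] [ 534. -123.] [91. 92.]
scene [ 55. 233. 228.] [ 324. -410.] [97. 80.]
scene [255. 199. 233.] [ 518. -303.] [92. 93.]
```

```bash
python3 - <<'E'
from h import *
plan([(.5203,-.0422,.1,181),(.449,-.1245,.1,181),(.449,-.1245,.013,181),(.6,-.1215,.013,181)])
E
```

```text
t 5.33 now [ 0.5184 -0.0392  0.0129] alpha 98.93 tilt [-0.0006 -0.0003] F [-1.   0.5  0.2] op 0.06
(0.5203, -0.0422, 0.1, 181) turn -1.432 shift x -0.047 y -0.076 z -2.179
(0.449, -0.1245, 0.1, 181) turn -0.000 shift x 1.818 y -2.026 z -0.000
(0.449, -0.1245, 0.013, 181) turn -0.000 shift x -0.000 y 0.000 z 2.175
(0.6, -0.1215, 0.013, 181) turn -0.000 shift x -3.776 y 0.009 z -0.000
```

Request:
play_rows --rows '[[60,[0,0,-0.73],[0,0,0]],[60,[0,0,-0.73],[0,0,-0.12]],[60,[0,0,-0.72],[0,0,-0.12]],[60,[0,0,0],[0,0,-0.12]],[60,[0,0,0],[0,0,-0.12]],[60,[0,0,0],[0,0,-0.12]],[60,[0,0,0],[0,0,-0.12]],[60,[0,0,0],[0,0,-0.12]],[60,[0,0,0],[0,0,-0.12]],[60,[0,0,0],[0,0,-0.12]],[60,[0,0,0],[0,0,-0.12]],[60,[0,0,0],[0,0,-0.12]],[60,[0,0,0],[0,0,-0.112]],[60,[0.44,-0.52,0],[0,0,0]],[60,[0.44,-0.52,0],[0,0,0]],[60,[0.44,-0.53,0],[0,0,0]],[60,[0.45,-0.53,0],[0,0,0]]]'

```text
time_s: 6.75
eef_pos: [0.449, -0.1271, 0.1001]
tool_rot: [-0.008, 1.0, -0.001, 0.0]
force: [-0.2, -0.5, 1.3]
opening: 0.0604
gripper_force: 0.0
```

Request:
play_rows --rows '[[60,[0,0,0.73],[0,0,0]],[60,[0,0,0.73],[0,0,0]],[60,[0,0,0.7],[0,0,0]],[60,[-0.24,0,0],[0,0,0]],[60,[-0.24,0,0],[0,0,0]],[60,[-0.24,0,0],[0,0,0]],[60,[-0.24,0,0],[0,0,0]],[60,[-0.24,0,0],[0,0,0]],[60,[-0.24,0,0],[0,0,0]],[60,[-0.24,0,0],[0,0,0]],[60,[-0.24,0,0],[0,0,0]],[60,[-0.24,0,0],[0,0,0]],[60,[-0.24,0,0],[0,0,0]],[60,[-0.24,0,0],[0,0,0]]]'

```text
time_s: 7.92
eef_pos: [0.5551, -0.1236, 0.0143]
tool_rot: [-0.008, 1.0, -0.001, -0.001]
force: [-6.1, 0.2, 5.1]
opening: 0.0598
gripper_force: 4.3
```

```bash
python3 - <<'E'
from h import *
plan([(.6,-.1215,.013,181)])
E
```

```text
t 7.92 now [ 0.5551 -0.1236  0.0143] alpha 180.89 tilt [-0.0021 -0.0012] F [-6.1  0.2  5.1] op 0.0598
(0.6, -0.1215, 0.013, 181) turn -0.002 shift x -1.124 y 0.032 z 0.034
```

Request:
play_rows --rows '[[60,[-0.18,0,0],[0,0,0]],[60,[-0.18,0,0],[0,0,0]],[60,[-0.18,0,0],[0,0,0]],[60,[-0.18,0,0],[0,0,0]],[60,[-0.1,0,0],[0,0,0]],[60,[-0.1,0,0],[0,0,0]]]'

```text
time_s: 8.42
eef_pos: [0.5919, -0.1231, 0.0143]
tool_rot: [-0.008, 1.0, -0.001, -0.001]
force: [-8.6, 0.4, 7.9]
opening: 0.0597
gripper_force: 5.0
```

Request:
play_rows --rows '[[60,[-0.05,0,0],[0,0,0]],[60,[-0.05,0,0],[0,0,0]],[60,[-0.05,0,0],[0,0,0]]]'

```text
time_s: 8.67
eef_pos: [0.5974, -0.123, 0.0143]
tool_rot: [-0.008, 1.0, -0.001, -0.001]
force: [-7.7, 0.5, 7.0]
opening: 0.0603
gripper_force: 4.8
```

Request:
play_rows --rows '[[60,[-0.06,0,0],[0,0,0]],[60,[-0.06,0,0],[0,0,0]],[60,[-0.06,0,0],[0,0,0]]]'

```text
time_s: 8.92
eef_pos: [0.6002, -0.1229, 0.014]
tool_rot: [-0.007, 1.0, -0.001, -0.005]
force: [-24.2, -2.7, 19.9]
opening: 0.0598
gripper_force: 14.0
```

```bash
python3 - <<'E'
from h import *
plan([])
p,d=snap('scene');cv2.imwrite('pics/b.png',cv2.resize(p[180:390,240:520,::-1],(800,600)))
E
```

```text
t 8.92 now [ 0.6002 -0.1229  0.014 ] alpha 180.85 tilt [-0.0105 -0.0019] F [-24.2  -2.7  19.9] op 0.0598
```

View pics/b.png

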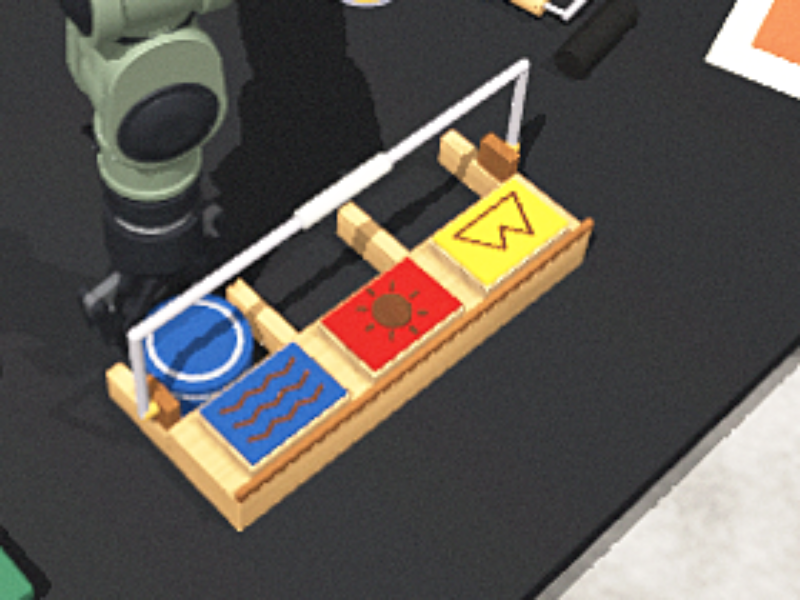

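The blue tin (crop 200,343) sits against the back wall of the blue bay. The force rose to 24 N at TCP x = 0.600, which confirms it is home. Yellow is next.

```bash
python3 - <<'E'
from h import *
plan([(.545,-.123,.013,180.85),(.545,-.123,.12,126.2),(.355,.376,.12,126.2),(.355,.376,.013,126.2),(.508,.167,.013,126.2)])
E
```

```text
t 8.97 now [ 0.6002 -0.1228  0.0139] alpha 180.84 tilt [-0.0108 -0.0018] F [-17.8  -1.   14.1] op 0.0601
(0.545, -0.123, 0.013, 180.85) turn -0.000 shift x 1.380 y 0.016 z 0.024
(0.545, -0.123, 0.12, 126.2) turn 0.954 shift x 0.000 y 0.000 z -2.675
(0.355, 0.376, 0.12, 126.2) turn -0.000 shift x 12.872 y 3.535 z -0.000
(0.355, 0.376, 0.013, 126.2) turn -0.000 shift x 0.000 y 0.000 z 2.675
(0.508, 0.167, 0.013, 126.2) turn -0.000 shift x -6.475 y 0.001 z -0.000
```

Request:
play_rows --rows '[[60,[0.7,0,0],[0,0,0]],[60,[0.7,0,0],[0,0,0]],[60,[0,0,-0.36],[0,0,0.119]],[60,[0,0,-0.36],[0,0,0.119]],[60,[0,0,-0.36],[0,0,0.119]],[60,[0,0,-0.36],[0,0,0.119]],[60,[0,0,-0.36],[0,0,0.119]],[60,[0,0,-0.36],[0,0,0.119]],[60,[0,0,-0.36],[0,0,0.119]],[60,[0,0,-0.16],[0,0,0.12]]]'

```text
time_s: 9.8
eef_pos: [0.5522, -0.1242, 0.1238]
tool_rot: [0.454, 0.891, 0.0, 0.003]
force: [-0.1, 0.4, 0.3]
opening: 0.0599
gripper_force: 0.0
```

Request:
play_rows --rows '[[60,[0.715,0.196,0],[0,0,0]],[60,[0.715,0.196,0],[0,0,0]],[60,[0.715,0.196,0],[0,0,0]],[60,[0.715,0.196,0],[0,0,0]],[60,[0.715,0.196,0],[0,0,0]],[60,[0.715,0.196,0],[0,0,0]],[60,[0.715,0.196,0],[0,0,0]],[60,[0.715,0.196,0],[0,0,0]],[60,[0.715,0.196,0],[0,0,0]],[60,[0.715,0.196,0],[0,0,0]],[60,[0.715,0.196,0],[0,0,0]],[60,[0.715,0.196,0],[0,0,0]],[60,[0.715,0.196,0],[0,0,0]],[60,[0.715,0.196,0],[0,0,0]],[60,[0.715,0.196,0],[0,0,0]],[60,[0.715,0.196,0],[0,0,0]],[60,[0.715,0.196,0],[0,0,0]],[60,[0.715,0.196,0],[0,0,0]],[60,[0,0,0],[0,0,0]]]'

```text
time_s: 11.38
eef_pos: [0.3582, 0.3807, 0.122]
tool_rot: [0.449, 0.893, 0.003, 0.0]
force: [0.0, -0.2, 0.4]
opening: 0.0601
gripper_force: 0.0
```

```bash
python3 - <<'E'
from h import *
plan([(.355,.376,.013,126.2),(.508,.167,.013,126.2)])
E
```

```text
t 11.38 now [0.3582 0.3807 0.122 ] alpha 126.61 tilt [0.0028 0.0051] F [ 0.  -0.2  0.4] op 0.0601
(0.355, 0.376, 0.013, 126.2) turn 0.007 shift x -0.047 y -0.133 z 2.725
(0.508, 0.167, 0.013, 126.2) turn -0.000 shift x -6.475 y 0.001 z -0.000
```

Request:
play_rows --rows '[[60,[0,-0.03,0.67],[0,0,0]],[60,[0,-0.03,0.67],[0,0,0]],[60,[0,-0.03,0.67],[0,0,0]],[60,[0,-0.03,0.67],[0,0,0]],[60,[-0.25,0,0],[0,0,0]],[60,[-0.25,0,0],[0,0,0]],[60,[-0.25,0,0],[0,0,0]],[60,[-0.25,0,0],[0,0,0]],[60,[-0.25,0,0],[0,0,0]],[60,[-0.25,0,0],[0,0,0]],[60,[-0.25,0,0],[0,0,0]],[60,[-0.25,0,0],[0,0,0]],[60,[-0.25,0,0],[0,0,0]],[60,[-0.25,0,0],[0,0,0]],[60,[-0.25,0,0],[0,0,0]],[60,[-0.25,0,0],[0,0,0]],[60,[-0.25,0,0],[0,0,0]],[60,[-0.25,0,0],[0,0,0]]]'

```text
time_s: 12.88
eef_pos: [0.4382, 0.2597, 0.0148]
tool_rot: [0.452, 0.892, 0.002, -0.001]
force: [-3.8, 6.0, 5.7]
opening: 0.06
gripper_force: 3.8
```

```bash
python3 - <<'E'
from h import *
plan([(.508,.167,.013,126.2)])
E
```

```text
t 12.88 now [0.4382 0.2597 0.0148] alpha 126.29 tilt [0.0007 0.004 ] F [-3.8  6.   5.7] op 0.06
(0.508, 0.167, 0.013, 126.2) turn 0.002 shift x -2.900 y 0.039 z 0.046
```

Request:
play_rows --rows '[[60,[-0.25,0,0],[0,0,0]],[60,[-0.25,0,0],[0,0,0]],[60,[-0.25,0,0],[0,0,0]],[60,[-0.25,0,0],[0,0,0]],[60,[-0.25,0,0],[0,0,0]],[60,[-0.25,0,0],[0,0,0]],[60,[-0.25,0,0],[0,0,0]],[60,[-0.25,0,0],[0,0,0]],[60,[-0.25,0,0],[0,0,0]],[60,[-0.25,0,0],[0,0,0]],[60,[-0.25,0,0],[0,0,0]],[60,[-0.1,0,0],[0,0,0]],[60,[0.45,0,0],[0,0,0]],[60,[0.45,0,0],[0,0,0]],[60,[0,0,-0.7],[0,0,0]],[60,[0,0,-0.7],[0,0,0]],[60,[0,0,-0.7],[0,0,0]]]'

```text
time_s: 14.3
eef_pos: [0.4834, 0.1952, 0.0985]
tool_rot: [0.452, 0.892, -0.001, 0.0]
force: [0.8, 0.5, 0.0]
opening: 0.0599
gripper_force: 0.0
```

```bash
python3 - <<'E'
from h import *
plan([]);tins('side');tins('scene')
E
```

```text
t 14.3 now [0.4834 0.1952 0.0985] alpha 126.26 tilt [ 0.     -0.0018] F [0.8 0.5 0. ] op 0.0599
side [255. 240.  19.] [534. 128.] [94. 90.]
side [ 74. 133. 192.] [ 619. -124.] [92. 41.]
side [255. 191. 217.] [ 518. -304.] [93. 90.]
side [229.  57.  47.] [ 353. -255.] [92. 91.]
side [ 36. 222. 216.] [ 321. -410.] [93. 79.]
scene [255. 251.  77.] [534. 129.] [90. 93.]
scene [239.  47.  41.] [ 355. -252.] [90. 95.]
scene [ 54. 232. 227.] [ 322. -410.] [99. 80.]
scene [ 56. 113. 198.] [ 628. -122.] [91. 24.]
scene [255. 198. 232.] [ 519. -303.] [92. 93.]
```

```bash
python3 - <<'E'
from h import *
plan([(.449,.1287,.0985,180),(.449,.1287,.013,180),(.605,.1287,.013,180)])
E
```

```text
t 14.4 now [0.4876 0.1961 0.1022] alpha 126.24 tilt [0.0093 0.0007] F [ 0.6  0.1 -0.8] op 0.0598
(0.449, 0.1287, 0.0985, 180) turn -0.938 shift x 0.964 y -1.685 z 0.093
(0.449, 0.1287, 0.013, 180) turn -0.000 shift x 0.000 y 0.000 z 2.138
(0.605, 0.1287, 0.013, 180) turn -0.000 shift x -3.900 y 0.000 z -0.000
```

Request:
play_rows --rows '[[60,[0,0,0],[0,0,-0.117]],[60,[0,0,0],[0,0,-0.117]],[60,[0,0,0],[0,0,-0.117]],[60,[0,0,0],[0,0,-0.117]],[60,[0,0,0],[0,0,-0.117]],[60,[0,0,0],[0,0,-0.117]],[60,[0,0,0],[0,0,-0.117]],[60,[0,0,0],[0,0,-0.119]],[60,[0.24,-0.42,0],[0,0,0]],[60,[0.24,-0.42,0],[0,0,0]],[60,[0.24,-0.42,0],[0,0,0]],[60,[0.24,-0.42,0],[0,0,0]],[60,[0,0,0.74],[0,0,0]],[60,[0,0,0.74],[0,0,0]],[60,[0,0,0.73],[0,0,0]]]'

```text
time_s: 15.65
eef_pos: [0.446, 0.1277, 0.0085]
tool_rot: [0.001, 1.0, -0.001, 0.001]
force: [0.9, 0.1, -1.1]
opening: 0.0601
gripper_force: 0.0
```

Request:
play_rows --rows '[[60,[-0.24,0,0],[0,0,0]],[60,[-0.24,0,0],[0,0,0]],[60,[-0.24,0,0],[0,0,0]],[60,[-0.24,0,0],[0,0,0]],[60,[-0.24,0,0],[0,0,0]],[60,[-0.24,0,0],[0,0,0]],[60,[-0.24,0,0],[0,0,0]],[60,[-0.24,0,0],[0,0,0]],[60,[-0.24,0,0],[0,0,0]],[60,[-0.24,0,0],[0,0,0]],[60,[-0.24,0,0],[0,0,0]],[60,[-0.24,0,0],[0,0,0]],[60,[-0.24,0,0],[0,0,0]],[60,[-0.18,0,0],[0,0,0]],[60,[-0.1,0,0],[0,0,0]]]'

```text
time_s: 16.9
eef_pos: [0.5818, 0.1291, 0.0099]
tool_rot: [-0.0, 1.0, 0.0, -0.0]
force: [-6.8, -0.1, 7.3]
opening: 0.06
gripper_force: 5.5
```

Request:
play_rows --rows '[[60,[-0.1,0,0],[0,0,0]],[60,[-0.1,0,0],[0,0,0]],[60,[-0.1,0,0],[0,0,0]],[60,[-0.08,0,0],[0,0,0]]]'

```text
time_s: 17.23
eef_pos: [0.5953, 0.1292, 0.0099]
tool_rot: [-0.0, 1.0, 0.0, -0.001]
force: [-8.2, -0.6, 7.1]
opening: 0.0595
gripper_force: 5.9
```

Request:
play_rows --rows '[[60,[-0.06,0,0],[0,0,0]],[60,[-0.06,0,0],[0,0,0]],[60,[-0.06,0,0],[0,0,0]]]'

```text
time_s: 17.48
eef_pos: [0.6022, 0.1292, 0.0098]
tool_rot: [-0.0, 1.0, 0.0, -0.001]
force: [-9.3, -0.0, 7.2]
opening: 0.06
gripper_force: 6.1
```

Request:
play_rows --rows '[[60,[-0.06,0,0],[0,0,0]],[60,[-0.06,0,0],[0,0,0]],[60,[-0.04,0,0],[0,0,0]]]'

```text
time_s: 17.73
eef_pos: [0.6051, 0.1292, 0.0095]
tool_rot: [-0.0, 1.0, -0.0, -0.005]
force: [-19.9, -0.6, 16.8]
opening: 0.0603
gripper_force: 12.5
```

```bash
python3 - <<'E'
from h import *
plan([(.550,.129,.01,180),(.55,.129,.12,235.2),(.317,-.307,.12,235.2)])
E
```

```text
t 17.73 now [0.6051 0.1292 0.0095] alpha 180.05 tilt [-0.0093 -0.0001] F [-19.9  -0.6  16.8] op 0.0603
(0.55, 0.129, 0.01, 180) turn 0.001 shift x 1.376 y -0.006 z -0.012
(0.55, 0.129, 0.12, 235.2) turn -0.963 shift x -0.000 y 0.000 z -2.750
(0.317, -0.307, 0.12, 235.2) turn -0.000 shift x 12.275 y -1.438 z -0.000
```

Request:
play_rows --rows '[[60,[0.7,0,0],[0,0,0]],[60,[0.7,0,0],[0,0,0]],[60,[0,0,-0.36],[0,0,-0.12]],[60,[0,0,-0.36],[0,0,-0.12]],[60,[0,0,-0.36],[0,0,-0.12]],[60,[0,0,-0.36],[0,0,-0.12]],[60,[0,0,-0.36],[0,0,-0.12]],[60,[0,0,-0.36],[0,0,-0.12]],[60,[0,0,-0.36],[0,0,-0.12]],[60,[0,0,-0.26],[0,0,-0.122]]]'

```text
time_s: 18.57
eef_pos: [0.5561, 0.1291, 0.1226]
tool_rot: [-0.465, 0.885, -0.001, 0.002]
force: [-0.5, -0.3, -0.4]
opening: 0.0596
gripper_force: 0.0
```

Request:
play_rows --rows '[[60,[0.72,-0.085,0],[0,0,0]],[60,[0.72,-0.085,0],[0,0,0]],[60,[0.72,-0.085,0],[0,0,0]],[60,[0.72,-0.085,0],[0,0,0]],[60,[0.72,-0.085,0],[0,0,0]],[60,[0.72,-0.085,0],[0,0,0]],[60,[0.72,-0.085,0],[0,0,0]],[60,[0.72,-0.085,0],[0,0,0]],[60,[0.72,-0.085,0],[0,0,0]],[60,[0.72,-0.085,0],[0,0,0]],[60,[0.72,-0.085,0],[0,0,0]],[60,[0.72,-0.085,0],[0,0,0]],[60,[0.72,-0.085,0],[0,0,0]],[60,[0.72,-0.085,0],[0,0,0]],[60,[0.72,-0.085,0],[0,0,0]],[60,[0.72,-0.085,0],[0,0,0]],[60,[0.72,-0.085,0],[0,0,0]],[60,[0,0,0],[0,0,0]],[60,[0,0,0],[0,0,0]]]'

```text
time_s: 20.15
eef_pos: [0.3217, -0.3081, 0.121]
tool_rot: [-0.461, 0.887, -0.001, 0.0]
force: [0.2, 0.1, 0.0]
opening: 0.0602
gripper_force: 0.0
```

```bash
python3 - <<'E'
from h import *
plan([(.317,-.307,.012,235.2),(.509,-.032,.012,235.2)])
E
```

```text
t 20.15 now [ 0.3217 -0.3081  0.121 ] alpha 234.95 tilt [ 0.0018 -0.0024] F [0.2 0.1 0. ] op 0.0602
(0.317, -0.307, 0.012, 235.2) turn -0.004 shift x 0.046 y 0.113 z 2.725
(0.509, -0.032, 0.012, 235.2) turn -0.000 shift x -8.385 y -0.018 z -0.000
```

Request:
play_rows --rows '[[60,[0.01,0.028,0.68],[0,0,0]],[60,[0.01,0.028,0.68],[0,0,0]],[60,[0.01,0.028,0.68],[0,0,0]],[60,[0.01,0.028,0.66],[0,0,0]],[60,[-0.15,0,0],[0,0,0]],[60,[-0.15,0,0],[0,0,0]],[60,[-0.15,0,0],[0,0,0]],[60,[-0.25,0,0],[0,0,0]],[60,[-0.25,0,0],[0,0,0]],[60,[-0.25,0,0],[0,0,0]],[60,[-0.25,0,0],[0,0,0]],[60,[-0.25,0,0],[0,0,0]],[60,[-0.25,0,0],[0,0,0]],[60,[-0.25,0,0],[0,0,0]],[60,[-0.25,0,0],[0,0,0]],[60,[-0.25,0,0],[0,0,0]],[60,[-0.25,0,0],[0,0,0]],[60,[-0.25,0,0],[0,0,0]],[60,[-0.25,0,0],[0,0,0]],[60,[-0.25,0,0],[0,0,0]]]'

```text
time_s: 21.82
eef_pos: [0.4023, -0.1835, 0.0132]
tool_rot: [-0.463, 0.887, -0.002, -0.001]
force: [-3.8, -6.2, 6.2]
opening: 0.0598
gripper_force: 3.8
```

```bash
python3 - <<'E'
from h import *
plan([(.509,-.032,.012,235.2)])
E
```

```text
t 21.82 now [ 0.4023 -0.1835  0.0132] alpha 235.12 tilt [ 0.0003 -0.0038] F [-3.8 -6.2  6.2] op 0.0598
(0.509, -0.032, 0.012, 235.2) turn -0.001 shift x -4.633 y -0.028 z 0.031
```

Request:
play_rows --rows '[[60,[-0.25,0,0],[0,0,0]],[60,[-0.25,0,0],[0,0,0]],[60,[-0.25,0,0],[0,0,0]],[60,[-0.25,0,0],[0,0,0]],[60,[-0.25,0,0],[0,0,0]],[60,[-0.25,0,0],[0,0,0]],[60,[-0.25,0,0],[0,0,0]],[60,[-0.25,0,0],[0,0,0]],[60,[-0.25,0,0],[0,0,0]],[60,[-0.25,0,0],[0,0,0]],[60,[-0.25,0,0],[0,0,0]],[60,[-0.25,0,0],[0,0,0]],[60,[-0.25,0,0],[0,0,0]],[60,[-0.25,0,0],[0,0,0]],[60,[-0.25,0,0],[0,0,0]],[60,[-0.25,0,0],[0,0,0]],[60,[-0.25,0,0],[0,0,0]],[60,[-0.2,0,0],[0,0,0]],[60,[-0.1,0,0],[0,0,0]]]'

```text
time_s: 23.4
eef_pos: [0.5056, -0.0331, 0.0131]
tool_rot: [-0.463, 0.886, -0.001, -0.001]
force: [-4.0, -6.3, 6.6]
opening: 0.0601
gripper_force: 4.6
```

Request:
play_rows --rows '[[60,[0.45,0,0],[0,0,0]],[60,[0.45,0,0],[0,0,0]],[60,[0,0,-0.7],[0,0,0]],[60,[0,0,-0.7],[0,0,0]],[60,[0,0,-0.7],[0,0,0]],[60,[0,0,0],[0,0,0.12]],[60,[0,0,0],[0,0,0.12]],[60,[0,0,0],[0,0,0.12]],[60,[0,0,0],[0,0,0.12]],[60,[0,0,0],[0,0,0.12]],[60,[0,0,0],[0,0,0.12]],[60,[0,0,0],[0,0,0.12]],[60,[0,0,0],[0,0,0.12]]]'

```text
time_s: 24.48
eef_pos: [0.485, -0.0616, 0.0965]
tool_rot: [0.001, 1.0, 0.001, 0.0]
force: [0.2, 0.3, -0.5]
opening: 0.0597
gripper_force: 0.0
```

```bash
python3 - <<'E'
from h import *
tins('side');tins('scene');plan([(.449,.0045,.1,180),(.449,.0045,.012,180)])
E
```

```text
side [228.  59.  49.] [528.   7.] [93. 77.]
side [ 74. 134. 194.] [ 619. -125.] [43. 90.]
side [255. 192. 218.] [ 518. -304.] [93. 89.]
side [ 37. 224. 218.] [ 322. -410.] [93. 80.]
scene [241.  48.  42.] [533.   3.] [89. 94.]
scene [ 55. 232. 228.] [ 323. -410.] [95. 80.]
scene [ 56. 114. 199.] [ 628. -122.] [24. 90.]
scene [255. 199. 232.] [ 518. -303.] [93. 92.]
t 24.58 now [ 0.485  -0.0618  0.0965] alpha 180.2 tilt [0.0006 0.0013] F [ 0.5  0.2 -0.4] op 0.0597
(0.449, 0.0045, 0.1, 180) turn 0.004 shift x 0.900 y 1.658 z -0.088
(0.449, 0.0045, 0.012, 180) turn -0.000 shift x 0.000 y 0.000 z 2.200
```

Request:
play_rows --rows '[[60,[0.225,0.415,0],[0,0,0]],[60,[0.225,0.415,0],[0,0,0]],[60,[0.225,0.415,0],[0,0,0]],[60,[0.225,0.415,0],[0,0,0]],[60,[0,0,0.71],[0,0,0]],[60,[0,0,0.71],[0,0,0]],[60,[0,0,0.69],[0,0,0]],[60,[-0.24,0,0],[0,0,0]],[60,[-0.24,0,0],[0,0,0]],[60,[-0.24,0,0],[0,0,0]],[60,[-0.24,0,0],[0,0,0]],[60,[-0.24,0,0],[0,0,0]]]'

```text
time_s: 25.58
eef_pos: [0.4977, 0.0032, 0.0131]
tool_rot: [-0.001, 1.0, -0.0, -0.0]
force: [-6.0, -0.1, 4.4]
opening: 0.0602
gripper_force: 3.4
```

Request:
play_rows --rows '[[60,[-0.24,0,0],[0,0,0]],[60,[-0.24,0,0],[0,0,0]],[60,[-0.24,0,0],[0,0,0]],[60,[-0.24,0,0],[0,0,0]],[60,[-0.24,0,0],[0,0,0]],[60,[-0.24,0,0],[0,0,0]],[60,[-0.24,0,0],[0,0,0]],[60,[-0.2,0,0],[0,0,0]],[60,[-0.18,0,0],[0,0,0]],[60,[-0.1,0,0],[0,0,0]],[60,[-0.1,0,0],[0,0,0]],[60,[-0.1,0,0],[0,0,0]]]'

```text
time_s: 26.58
eef_pos: [0.5906, 0.0034, 0.0128]
tool_rot: [-0.001, 1.0, -0.0, -0.001]
force: [-7.8, 0.2, 7.3]
opening: 0.06
gripper_force: 5.1
```

Request:
play_rows --rows '[[60,[-0.08,0,0],[0,0,0]],[60,[-0.06,0,0],[0,0,0]],[60,[-0.06,0,0],[0,0,0]],[60,[-0.06,0,0],[0,0,0]]]'

```text
time_s: 26.92
eef_pos: [0.6011, 0.0034, 0.0128]
tool_rot: [-0.001, 1.0, -0.0, -0.001]
force: [-6.1, -0.3, 5.6]
opening: 0.0601
gripper_force: 4.8
```

Request:
play_rows --rows '[[60,[-0.06,0,0],[0,0,0]],[60,[-0.06,0,0],[0,0,0]]]'

```text
time_s: 27.08
eef_pos: [0.6027, 0.0034, 0.0124]
tool_rot: [-0.001, 1.0, -0.0, -0.004]
force: [-19.1, -0.9, 15.8]
opening: 0.0602
gripper_force: 12.0
```

Red is home at 19 N and TCP x = 0.6027, where expected. Next is the bar.

Request:
play_rows --rows '[[60,[0.7,0,0],[0,0,0]],[60,[0.7,0,0],[0,0,0]],[0,[0,0,-0.8],[0,0,0]],[0,[0,0,-0.8],[0,0,0]],[0,[0,0,-0.8],[0,0,0]],[0,[0,0,-0.8],[0,0,0]],[0,[0,0,-0.8],[0,0,0]],[0,[0,0,-0.8],[0,0,0]],[0,[0,0,-0.8],[0,0,0]]]'

```text
time_s: 27.83
eef_pos: [0.5517, 0.0033, 0.239]
tool_rot: [-0.001, 1.0, -0.0, 0.002]
force: [0.4, -1.0, -0.0]
opening: -0.0002
gripper_force: 0.0
```

```bash
python3 - <<'E'
from h import *
for n in('scene','side'):
    p,d=snap(n);P=cloud(n,d)
    m=(P[...,0]>.62)&(P[...,0]<.78)&(abs(P[...,1]-.004)<.25)&(P[...,2]>.14)&(P[...,2]<.18)&(d>0)
    q=P[m];s=abs(q[:,1]-.004)<.05
    print(n,m.sum(),q.mean(0).round(4),q[:,1].min(),q[:,1].max(),'mid',s.sum(),np.median(q[s],0).round(4),np.percentile(q[s],[2,98],axis=0).round(4), 'slope',np.polyfit(q[:,1],q[:,0],1))
    cv2.imwrite(f'pics/c_{n}.png',cv2.resize(p[150:390,220:540,::-1],(800,600)))
plan([(.748,.004,.27,180),(.748,.004,.138,180)])
E
```

```text
scene 918 [ 0.6761 -0.0101  0.1619] -0.20272529915895632 0.21488720859410904 mid 284 [0.6776 0.0019 0.1644] [[ 0.6681 -0.0438  0.1552]
 [ 0.6829  0.0493  0.1689]] slope [0.02028514 0.67626514]
side 760 [ 0.6716 -0.0215  0.1604] -0.20456694998489383 0.2107999989788325 mid 228 [0.6699 0.0009 0.1629] [[ 0.6657 -0.0427  0.1543]
 [ 0.6785  0.0491  0.1679]] slope [0.01860827 0.67201034]
t 27.93 now [0.5553 0.0028 0.2431] alpha 180.14 tilt [ 0.0135 -0.0014] F [0.7 0.3 0.6] op 0.0001
(0.748, 0.004, 0.27, 180) turn 0.003 shift x -4.818 y 0.029 z -0.673
(0.748, 0.004, 0.138, 180) turn -0.000 shift x 0.000 y 0.000 z 3.300
```

View pics/c_scene.png

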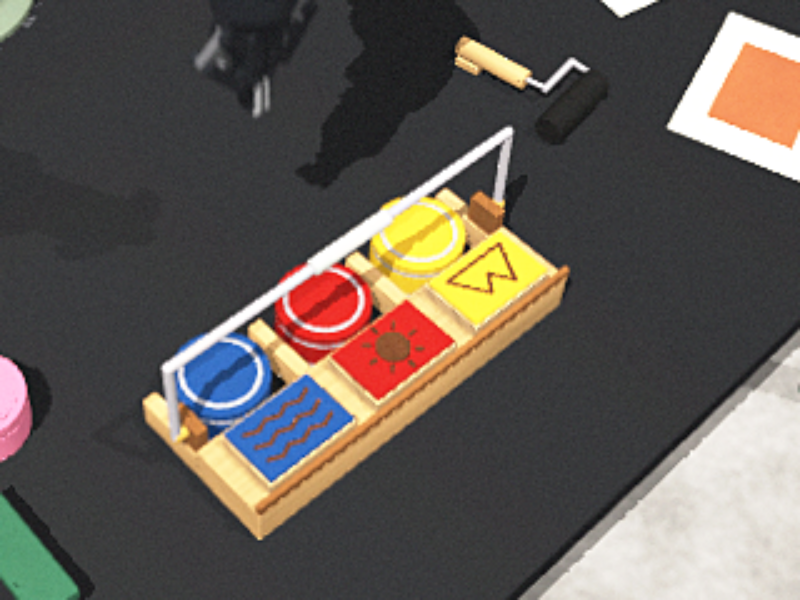

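The crop shows all three tins in their matching bays: blue (222,365), red (323,297) and yellow (418,238). The bar is raised with its sleeve at (352,243), and it measures x≈0.675, z≈0.158.

Request:
play_rows --rows '[[0,[0,0,-0.67],[0,0,0]],[0,[-0.56,0,0],[0,0,0]],[0,[-0.56,0,0],[0,0,0]],[0,[-0.56,0,0],[0,0,0]],[0,[-0.56,0,0],[0,0,0]],[0,[-0.56,0,0],[0,0,0]],[0,[-0.56,0,0],[0,0,0]],[0,[-0.56,0,0],[0,0,0]],[0,[-0.56,0,0],[0,0,0]],[0,[0,0,0.5],[0,0,0]],[0,[0,0,0.7],[0,0,0]],[0,[0,0,0.7],[0,0,0]],[0,[0,0,0.7],[0,0,0]],[0,[0,0,0.6],[0,0,0]],[0,[0,0,0],[0,0,0]]]'

```text
time_s: 29.18
eef_pos: [0.7266, 0.004, 0.1282]
tool_rot: [-0.001, 1.0, 0.001, -0.004]
force: [-1.1, -0.4, -1.5]
opening: 0.0001
gripper_force: 0.0
```

```bash
python3 - <<'E'
from h import *
plan([(.675,.004,.138,180),(.635,.004,.125,180),(.611,.004,.105,180)])
E
```

```text
t 29.18 now [0.7266 0.004  0.1282] alpha 180.14 tilt [-0.0087  0.001 ] F [-1.1 -0.4 -1.5] op 0.0001
(0.675, 0.004, 0.138, 180) turn 0.002 shift x 1.289 y -0.001 z -0.246
(0.635, 0.004, 0.125, 180) turn -0.000 shift x 1.000 y -0.000 z 0.325
(0.611, 0.004, 0.105, 180) turn -0.000 shift x 0.600 y -0.000 z 0.500
```

Request:
play_rows --rows '[[0,[0.2,0,0],[0,0,0]],[0,[0.2,0,0],[0,0,0]],[0,[0.2,0,0],[0,0,0]],[0,[0.2,0,0],[0,0,0]],[0,[0.2,0,0],[0,0,0]],[0,[0.2,0,0],[0,0,0]],[0,[0.2,0,0],[0,0,0]],[0,[0.2,0,0.02],[0,0,0]],[0,[0.2,0,0.03],[0,0,0]],[0,[0.2,0,0.04],[0,0,0]],[0,[0.2,0,0.05],[0,0,0]],[0,[0.18,0,0.15],[0,0,0]],[0,[0.18,0,0.18],[0,0,0]],[0,[0.18,0,0.18],[0,0,0]],[0,[0.18,0,0.18],[0,0,0]]]'

```text
time_s: 30.43
eef_pos: [0.6156, 0.0034, 0.1037]
tool_rot: [-0.001, 1.0, 0.0, 0.003]
force: [3.9, 0.1, -2.5]
opening: 0.0001
gripper_force: 2.3
```

```bash
cat >> h.py <<'E'
def bar(n):
    p,d=snap(n);P=cloud(n,d);o=abs(abs(P[...,1]-.004)-.125)<.05
    m=(P[...,0]>.5)&(P[...,0]<.69)&o&(P[...,2]>.058)&(P[...,2]<.18)&(d>0)
    q=P[m];print(n,m.sum(),np.percentile(q,[5,50,95],axis=0).round(3)); return p
E
python3 - <<'E'
from h import *
p=bar('scene');bar('side');plan([])
cv2.imwrite('pics/d.png',cv2.resize(p[150:390,220:540,::-1],(800,600)))
E
```

```text
scene 343 [[ 0.592 -0.162  0.117]
 [ 0.599 -0.085  0.122]
 [ 0.605  0.166  0.126]]
side 319 [[ 0.588 -0.163  0.114]
 [ 0.593 -0.089  0.12 ]
 [ 0.6    0.165  0.122]]
t 30.53 now [0.6141 0.0033 0.1023] alpha 180.13 tilt [ 0.003  -0.0001] F [ 0.8  0.2 -0.5] op -0.0
```

View pics/d.png

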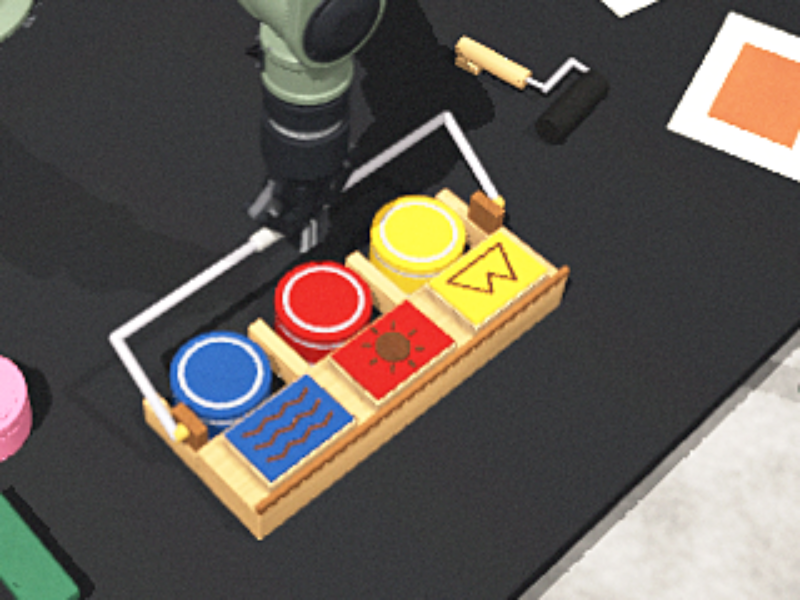

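The bar has swung past 50°, with its axis at about x 0.595, z 0.118, and the tins are undisturbed. I'll lift over it and press it down from above.

Request:
play_rows --rows '[[0,[-0.3,0,0],[0,0,0]],[0,[0,0,-0.75],[0,0,0]],[0,[0,0,-0.75],[0,0,0]],[0,[0.47,0,0],[0,0,0]],[0,[0.47,0,0],[0,0,0]],[0,[0,0,0],[0,0,0]],[0,[0,0,0.35],[0,0,0]],[0,[0,0,0.35],[0,0,0]]]'

```text
time_s: 31.2
eef_pos: [0.5894, 0.0032, 0.1355]
tool_rot: [-0.001, 1.0, -0.0, 0.002]
force: [0.3, 0.2, -0.5]
opening: 0.0001
gripper_force: 0.0
```

Request:
play_rows --rows '[[0,[0.02,0,0.15],[0,0,0]],[0,[0.02,0,0.15],[0,0,0]],[0,[0.02,0,0.15],[0,0,0]],[0,[0.02,0,0.15],[0,0,0]],[0,[0.02,0,0.15],[0,0,0]],[0,[0.02,0,0.15],[0,0,0]],[0,[0.02,0,0.15],[0,0,0]],[0,[0.02,0,0.15],[0,0,0]],[0,[0.02,0,0.15],[0,0,0]],[0,[0.02,0,0.15],[0,0,0]],[0,[0,0,0.15],[0,0,0]],[0,[0,0,0.15],[0,0,0]]]'

```text
time_s: 32.2
eef_pos: [0.5792, 0.0034, 0.0607]
tool_rot: [-0.001, 1.0, 0.0, 0.0]
force: [-0.5, -0.3, -0.0]
opening: 0.0001
gripper_force: 0.4
```

Request:
play_rows --rows '[[0,[0,0,0.1],[0,0,0]],[0,[0,0,0.1],[0,0,0]],[0,[0,0,0.08],[0,0,0]]]'

```text
time_s: 32.45
eef_pos: [0.5795, 0.0033, 0.0497]
tool_rot: [-0.001, 1.0, 0.0, 0.0]
force: [-0.2, -0.1, 1.2]
opening: 0.0001
gripper_force: 0.4
```

```bash
python3 - <<'E'
from h import *
p,d=snap('side');cv2.imwrite('pics/e.png',cv2.resize(p[150:300,270:470,::-1],(800,600)));plan([])
E
```

```text
t 32.5 now [0.5791 0.0034 0.0492] alpha 180.13 tilt [-0.0003  0.0001] F [-0.3 -0.2 -0.7] op -0.0001
```

View pics/e.png

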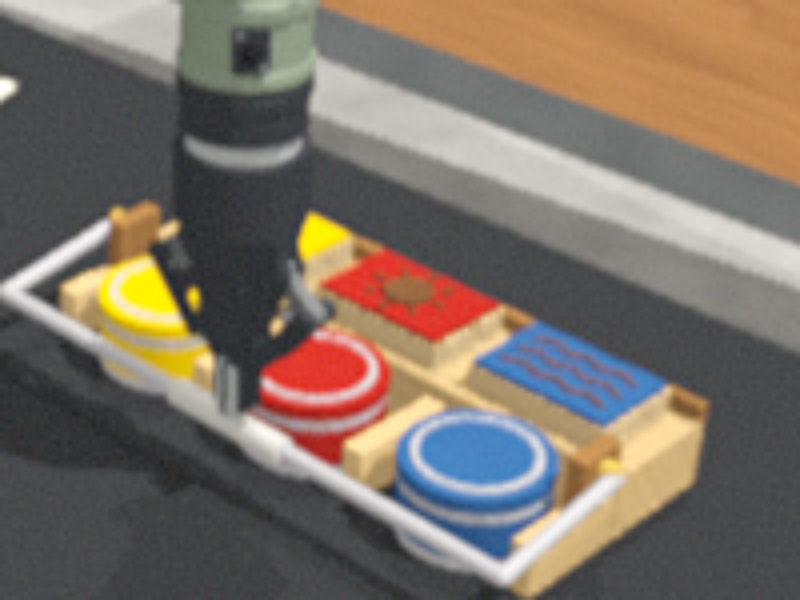

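The bar is across the mouths at tin height, with the fingers on the sleeve at (235,405). I'll press it to its stop.

Request:
play_rows --rows '[[0,[0,0,0.05],[0,0,0]],[0,[0,0,0.05],[0,0,0]],[0,[0,0,0.05],[0,0,0]]]'

```text
time_s: 32.75
eef_pos: [0.5796, 0.0033, 0.0472]
tool_rot: [-0.001, 1.0, -0.0, 0.001]
force: [-11.0, 1.8, 41.8]
opening: 0.0005
gripper_force: 20.8
```

Request:
play_rows --rows '[[0,[0,0,-0.2],[0,0,0]],[0,[0,0,-0.7],[0,0,0]],[0,[0,0,-0.7],[0,0,0]],[0,[0,0,-0.7],[0,0,0]],[0,[0.6,0,-0.6],[0,0,0]],[0,[0.7,0,-0.6],[0,0,0]],[0,[0.7,0,-0.6],[0,0,0]],[0,[0.7,0,0],[0,0,0]],[0,[0.7,0,0],[0,0,0]],[0,[0,0,0],[0,0,0]]]'

```text
time_s: 33.58
eef_pos: [0.4379, 0.0037, 0.2081]
tool_rot: [-0.001, 1.0, 0.0, -0.002]
force: [-0.6, 0.4, -0.3]
opening: -0.0004
gripper_force: 0.0
```

```bash
python3 - <<'E'
from h import *
plan([])
for n in('scene','side'):
    p,d=snap(n);P=cloud(n,d)
    cv2.imwrite(f'pics/f_{n}.png',cv2.resize(p[150:390,220:540,::-1],(800,600)))
    m=(P[...,0]>.56)&(P[...,0]<.592)&(abs(P[...,1]-.004)<.2)&(P[...,2]>.025)&(d>0);q=P[m]
    print(n,m.sum(),np.percentile(q,[5,50,95],axis=0).round(3))
    for lab,y in(('blue',-.121),('red',.004),('yellow',.129)):
        m=(abs(P[...,1]-y)<.052)&(P[...,0]>.592)&(P[...,0]<.72)&(abs(P[...,2]-.05)<.004)&(d>0);m&=(p.max(-1).astype(int)-p.min(-1)>110);q=P[m]
        print(lab,m.sum(),np.percentile(q[:,0],[1,99]).round(4),np.percentile(q[:,1],[1,99]).round(4))
E
```

```text
t 33.58 now [0.4379 0.0037 0.2081] alpha 180.12 tilt [-0.0036  0.0004] F [-0.6  0.4 -0.3] op -0.0004
scene 708 [[ 0.574 -0.178  0.039]
 [ 0.581 -0.009  0.045]
 [ 0.587  0.176  0.05 ]]
blue 753 [0.6031 0.6901] [-0.1646 -0.0794]
red 731 [0.606  0.6937] [-0.0416  0.0457]
yellow 670 [0.6073 0.6973] [0.0828 0.1724]
side 694 [[ 0.571 -0.182  0.038]
 [ 0.576 -0.019  0.044]
 [ 0.583  0.173  0.048]]
blue 366 [0.6017 0.6746] [-0.1685 -0.091 ]
red 436 [0.6034 0.6929] [-0.0431  0.0452]
yellow 427 [0.6068 0.6979] [0.0829 0.1713]
```

View pics/f_scene.png

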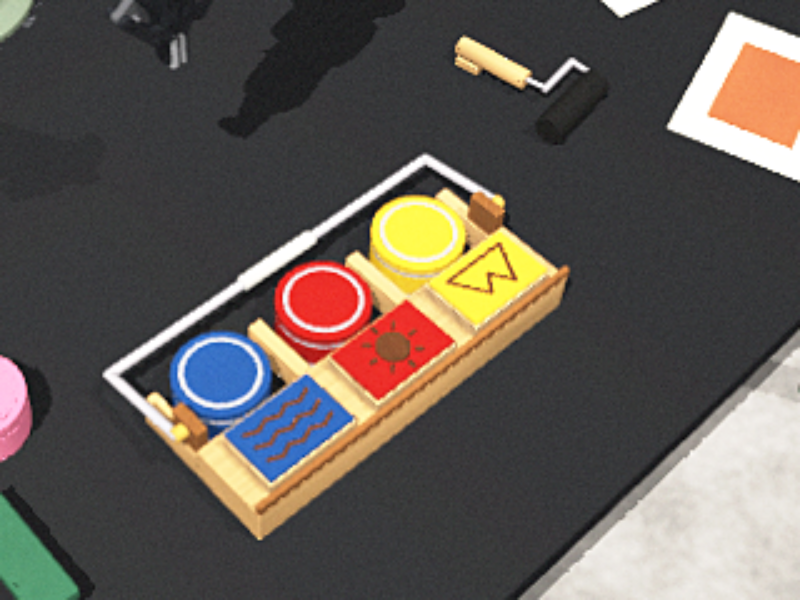

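The bar is fully down: its top surface is at 45 mm, so its axis is at 40 mm. Each tin is home in its matching bay, and the arm is clear.

```bash
python3 -c "
from h import *
print(arm.close_job())"
```

```text
the job is handed in; nothing more can be done
None
```

The job is handed in: all three tins were slid home against the backs of their colour-matched bays, then the keeper bar was swung over and pressed down to its stop, in about 34 s of the 72 s allowed; the roller, gouge and brush were never touched.

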